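# Set the flip stop and bring a moulding block up to it

### The job

Get the wooden block ready for cutting to length: flip the raised metal stop flag on the fence fully down, and only then slide the block along the fence until its end butts against the flag. Leave the block flat on the board, its long side flush with the fence, its end snug against the lowered flag, and do not disturb the mallet, the jar and the gouge.

Things in the scene. Friction and masses are not known exactly. Their poses are not given: they have to be found in the camera images.
- board: plywood board fixed to the table, 18 mm thick, with an aluminium fence on its far edge (top 68 mm above the table). Origin: on the table under the middle of the fence's front face; y along the fence, x from the robot's side through the fence, z up. Board: x -135 to 40, y -240 to 240 mm; fence: x 0 to 40, y -220 to 220 mm.
- flag (a joint): angle of the steel stop flag, rad: 0 is fully down (hard stop), hanging in front of the fence; grows as it is lifted. Starts at 1.75 to 2.1, its arm leaning back over the fence; 2.3 at most. The hinge is stiff (0.13 N m): the flag stays where it is left and must be pushed all the way down, then holds firm against pushes along the fence.
- flag_hinge (a point): flag's hinge, 78 mm above the table, 15 mm behind the fence's front face; axis y, along the fence. Axes turn with the flag, are the board's when down. In them the flag is an L, 14 mm thick (y -7 to 7): arm x 5 to -59, z -6 to 6 mm; plate at its end x -27 to -59, z 6 to -54 mm (6 mm over the board when down). Bracket on the fence's top: 44 mm along y, 18 mm high.
- stop_face (a point): middle of the flag's stop face (x -43, y -7, z -30 mm from the hinge, in the flag's axes): the flat side of the plate that looks along the board's -y, towards the block; the block's end must meet it when the flag is down. Axes as flag_hinge.
- blank_mid (a point): centre of the block's 36 mm high body (36 mm above the table when on the board). Loose pale wooden block, 55 mm wide (x), 140 long (y), 36 high (z), with a low round boss on top (42 mm wide, 11 mm higher); 0.14 to 0.28 kg. Starts flat on the board, on the -y side of the flag, long side roughly along the fence, slightly turned, some 20 to 50 mm off it.
- mallet: a standing carver's mallet, brass head down, handle up, 168 mm tall, 66 mm wide; origin at the centre of its foot. Bystander
- jar: a closed glass jar with a black cap, 66 mm wide, 80 mm tall; origin at the centre of its foot. Bystander
- gouge: a hand tool with a dark wooden handle and a steel shank, lying on the table behind the fence; bystander. Origin on its underside, x along the tool
Not all that is in view belongs to the job. Leave any blue, green or purple look-alike of the part that bears blank_mid alone.

How it is judged (in metres and radians):
On the way, in this order (a step that is already met when the one before it is completed fails the run):
1. the stop flag is fully down (within 0.06 rad) (value of joint flag below 0.06 rad), for 0.2 s.
2. the block lies flat, flush with the fence and with its end against the lowered flag (value of joint flag below 0.06 rad and y of blank_mid in the frame of stop_face between -0.0735 and -0.065 m and x of blank_mid in the frame of board between -0.031 and -0.024 m and angle between the y axis of blank_mid and the y axis of board, either way round below 0.035 rad and angle between blank_mid's own z axis and vertical below 0.06 rad and height (world z) of blank_mid below 0.042 m), for 0.2 s.
At the end, for the whole second after the job is handed in: the flag is fully down (within 0.06 rad); the block lies flat on the board, its end within 3.5 mm of the flag's stop face, its long side within 3.5 mm of the fence at its middle and parallel to it within 0.035 rad (all of step 2); the robot touches nothing.
It fails at once if the mallet is moved more than 30 mm (distance of mallet from where it was at the start of the episode above 0.03 m).
It fails at once if the jar is moved more than 30 mm (distance of jar from where it was at the start of the episode above 0.03 m).
It fails at once if the gouge is moved more than 30 mm (distance of gouge from where it was at the start of the episode above 0.03 m).
It also fails if it takes over 59 s, if anything falls off the work surface, if the arm or the gripper's body presses on something with over 40 N, if the wrist force passes 120 N, or if a joint passes its speed limit or range.

### The arm

A 6-joint arm with a two-finger parallel gripper is mounted at the origin on the work surface. World frame = base frame: x ahead of the robot, y to its left, z up, the work surface at z = 0. Lengths are in mm, angles in rad, forces in N, time in s.
With the tool pointing down it reaches from about 350 to 775 mm from the base axis. Payload 5.5 kg.
Tool frame: the origin (TCP) lies between the finger pads; the fingertips stand r.tip_extent ahead of it and the grasp point (between the pads) lies 8 mm behind it (r.tip_extent is the distance from the TCP to the fingertips, in mm); z points along the fingers, y is the line along which they close (so a half turn about z gives the same grasp; the last joint's range is limited). The gripper opens to 85 mm and grips with 20 to 120 N. Pads are 22 mm wide; open, the fingers measure 114 mm over their backs; the gripper's body (76 mm by 85 mm) begins 54 mm behind the grasp point. The pads swing forward as they close: fully open they stand 13 mm farther back than shut.
Start: joints at [1.074, 0.313, 0.046, 1.304, 0, 1.431], TCP at [200.861, 538.819, 242.323] pointing down, gripper open.
Joint ranges: [-2.76, 2.76], [-0.86, 1.69], [-1.03, 1.26], [-2.2, 2.34], [-1.47, 1.5], [-3.14, 3.14]. Speed limits (rad/s): [2.57, 2.57, 3.14, 3.14, 3.14, 3.14].

### API

Orientations are given as a unit quaternion [x, y, z, w].
In Python, from station import r gives the robot as it stands. The module is installed in compiled form; this text tells all that it offers. Calls block until the motion is done:
- r.move_pose(position, orientation): joint-space move of the TCP to a pose.
- r.line_to(position, rate=150, rot=None): straight line of the TCP; rot=None keeps the orientation; rate is the mean speed in mm/s.
- r.move_joints(angles): joint-space move.
- r.grip(opening): finger opening in mm; the grip force is fixed at half the most; returns when the fingers have stopped.
- r.dwell(seconds).
- r.solve_ik(position, orientation): joint angles nearest the present ones, or None.
- r.snapshot(name): name is "scene" or "side" or "wrist"; returns a dict with "color" (480x640x3 uint8, blue, green, red), "fovy" (degrees; the focal length in pixels is half the picture's height over the tangent of half this angle, whatever the lens; pixels are square), "cx", "cy" (the principal point, pixels), "extrinsics" (4x4, takes a point from world to camera coordinates); the wrist camera has in their place "T_tool_cam" (4x4, takes a point from camera to tool coordinates, whose origin is the TCP and whose axes are the flange's). Camera axes: x right, y up, looking along -z (the intrinsics and any distortion apply to the point x, -y, -z); pixel columns grow to the right and rows downward; lengths in mm; the calibration is good to about 2 mm. A picture is of the moment at which its call begins: read the wrist's pose just before it. There is no depth.
A pose or a line that the arm cannot do raises r.MotionError and nothing moves.
- r.job_done(): hands the job in; it is judged then, once.
Readings, each from a call of its own:
- r.read_t(): time.
- r.read_joint_positions(): joint angles.
- r.read_joint_vel(): joint speeds.
- r.read_tau(): joint torques, N m.
- r.read_ee_pos(): TCP position.
- r.read_tcp_rot(): TCP orientation.
- r.read_force(): force on the tool from outside, world axes, zero at the start.
- r.read_moment(): the same for the moment, N m.
- r.read_opening(): finger opening in mm.
- r.read_grasp_force(): force on a finger pad.
Only numpy, scipy, OpenCV 4.12 (cv2) and the standard library are available. Lean on these libraries where they do the work, as an engineer would, in place of code of your own. Each camera call takes 0.05 s, during which the arm holds its last target. There are 200 camera calls.

## Working session

There is one attempt and no reset: what is moved stays moved. The work goes in short steps, each a Python script; the robot and the scene stay as the last script left them, time stands still between calls to the robot, and variables do not carry over. Pictures are saved under pics/ and viewed, at most 10 in all, crops included, and the job is handed in when it is done.

```bash
mkdir -p pics; python3 - <<'E'
from station import r
import cv2,numpy as np
for n in("scene","side"):
    s=r.snapshot(n);cv2.imwrite(f"pics/{n}0.png",s["color"]);print(n,s["fovy"],s["cx"],s["cy"],s["extrinsics"].tolist() if hasattr(s["extrinsics"],'tolist') else s["extrinsics"],[k for k in s])
print(r.read_t(),r.tip_extent,r.read_tcp_rot())
E
```

```text
scene 43.40712313725377 319.8509807399518 246.48713138689016 [[-0.8591225472760439, 0.5117699026786369, -0.00012439541983308566, 423.6818764519368], [-0.4375038469330035, -0.7343238758090426, 0.5189979087969516, 175.84490361354048], [0.2655161627486072, 0.4459372289112948, 0.8547754998771143, -1628.0224703101494], [0.0, 0.0, 0.0, 1.0]] ['color', 'fovy', 'cx', 'cy', 'extrinsics']
side 43.4537420859183 315.47244304958286 245.7290026403815 [[0.925013667234632, -0.3796020418772751, -0.015874672649885242, -449.6375044275912], [0.2760121279065943, 0.642698897049214, 0.7146715560173063, -194.675870445163], [-0.26108814733268026, -0.6654625590777646, 0.6992800310233813, -1489.4462667406501], [0.0, 0.0, 0.0, 1.0]] ['color', 'fovy', 'cx', 'cy', 'extrinsics']
0.1 11.0 [ 1.77465615e-01  9.84126646e-01 -7.93442821e-04 -2.64452453e-04]
```

View pics/scene0.png

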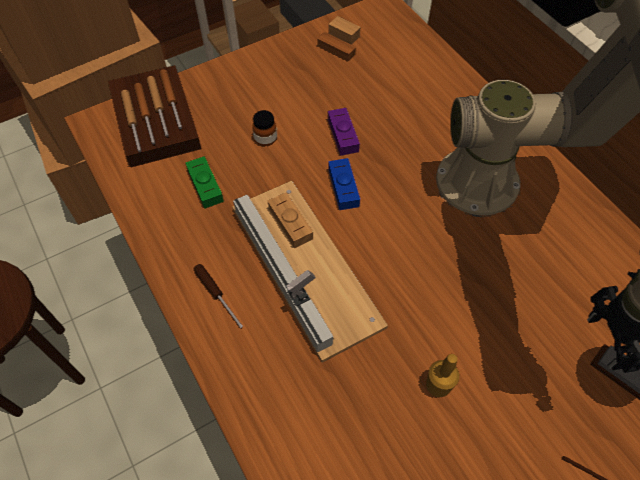

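View pics/side0.png

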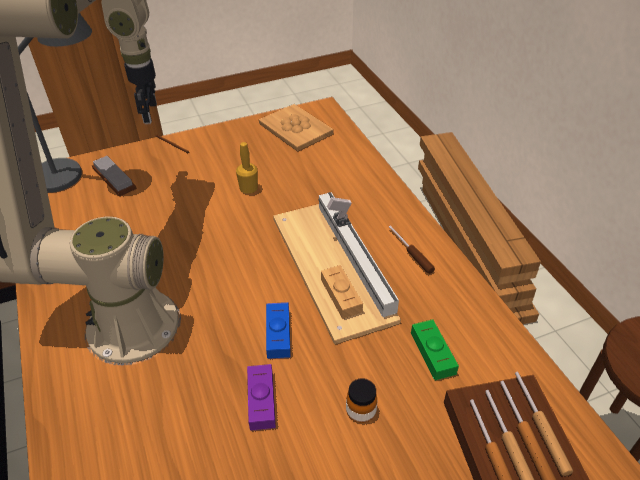

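The scene view shows these candidates for the block: the pale block on the board (290,218), green (204,181), blue (343,184), purple (343,130) and offcuts (343,30). I choose the pale one, because it lies on the board at the fence. The flag is raised at (300,285), the mallet is at (443,375), the jar at (264,127) and the gouge at (218,297). I'll check the choice in a close crop.

```bash
cat > h.py <<'E'
from station import r
import cv2,numpy as np
from scipy.spatial.transform import Rotation as R
def ray(s,px,E=None):
    E=np.array(s["extrinsics"]) if E is None else E
    f=240/np.tan(np.radians(s["fovy"])/2)
    d=np.array([(px[0]-s["cx"])/f,-(px[1]-s["cy"])/f,-1.])
    return -E[:3,:3].T@E[:3,3],E[:3,:3].T@d
def onz(s,px,z,E=None):
    o,d=ray(s,px,E);return o+d*(z-o[2])/d[2]
def proj(s,p,E=None):
    E=np.array(s["extrinsics"]) if E is None else E
    f=240/np.tan(np.radians(s["fovy"])/2);c=E[:3,:3]@p+E[:3,3]
    return np.array([s["cx"]-f*c[0]/c[2],s["cy"]+f*c[1]/c[2]])
def wristE(s,p,q):
    T=np.eye(4);T[:3,:3]=R.from_quat(q).as_matrix();T[:3,3]=p
    return np.linalg.inv(T@np.array(s["T_tool_cam"]))
E
python3 - <<'E'
from h import *
a=r.snapshot("scene");b=r.snapshot("side")
for n,p in dict(b1=(292,183),b2=(386,324),b3=(322,357)).items():print(n,onz(a,p,18).round(1))
for n,p in dict(b1=(335,340),b2=(274,215),b4=(399,321)).items():print('side',n,onz(b,p,18).round(1))
print('block',onz(a,(290,215),65).round(1),onz(b,(342,284),65).round(1))
print('mallet',onz(a,(443,385),0).round(),'jar',onz(a,(264,138),0).round(),'g',onz(a,(204,270),10).round(),onz(a,(240,327),5).round())
c1=cv2.resize(a["color"][170:370,220:400],None,fx=3,fy=3,interpolation=3)
c2=cv2.resize(b["color"][180:350,260:420],None,fx=3.5,fy=3.5,interpolation=3)
cv2.imwrite("pics/c1.png",c1);cv2.imwrite("pics/c2.png",c2)
w=r.snapshot("wrist");print(w["fovy"],w["cx"],w["cy"],np.array(w["T_tool_cam"]).round(3).tolist())
E
```

```text
b1 [ 437.4 -238.2   18. ]
b2 [450.8 227.2  18. ]
b3 [618.9 220.4  18. ]
side b1 [ 433.7 -250.1   18. ]
side b2 [450.1 228.2  18. ]
side b4 [ 599.3 -258.6   18. ]
block [ 506.3 -122.4   65. ] [ 503.6 -132.7   65. ]
mallet [419. 408.   0.] jar [ 421. -430.    0.] g [ 750. -122.   10.] [742.  56.   5.]
66.4212140124388 317.1764308072373 239.12859632601985 [[0.0, 0.95, 0.312, 79.435], [1.0, -0.0, 0.001, 0.389], [0.001, 0.312, -0.95, -130.777], [0.0, 0.0, 0.0, 1.0]]
```

View pics/c1.png

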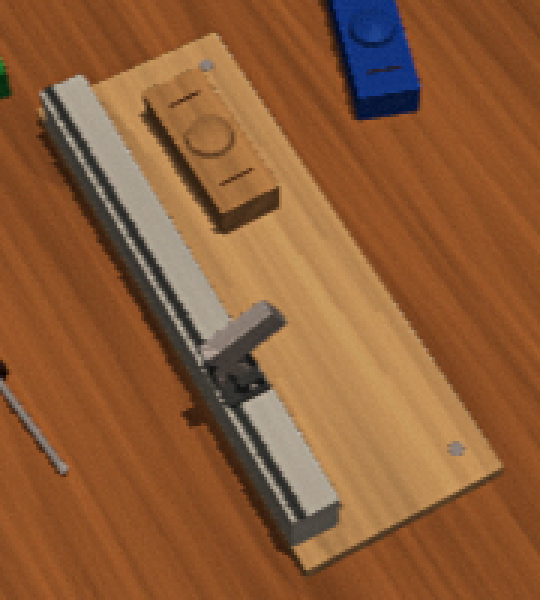

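View pics/c2.png

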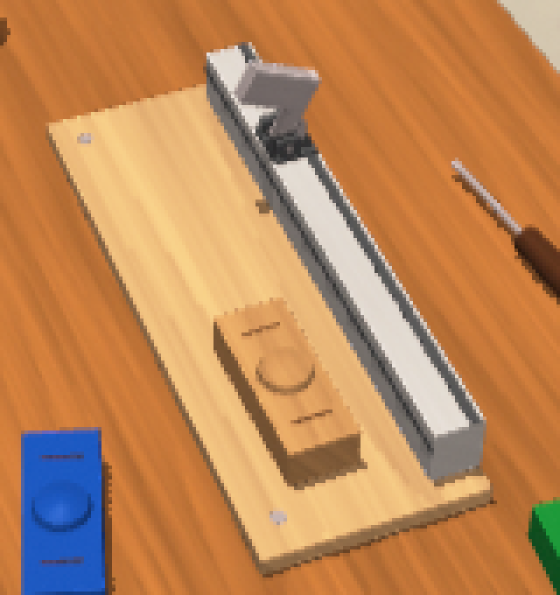

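The crops confirm the pale block, with boss and two marks, on the board. Crop 1 shows its boss at (210,135) and the raised flag's plate at (245,330), leaning back over the fence. The board y axis is about world +y. I'll refine with two wrist views.

```bash
python3 - <<'E'
from h import *
import pickle
q=[0,1,0,0];out=[]
for i,y in enumerate((90,-90)):
    r.move_pose([495,y,290],q);r.dwell(.2)
    p,o=np.array(r.read_ee_pos()),np.array(r.read_tcp_rot());w=r.snapshot("wrist");out.append((w,p,o))
    cv2.imwrite(f"pics/w{i}.png",w["color"]);print(p,o,r.read_t())
pickle.dump(out,open("w.pkl","wb"))
E
```

```text
[494.88507239  90.67189503 289.94486828] [-6.24852983e-04  9.99999803e-01  1.67276868e-05 -5.67125000e-05] 2.4417
[495.13134563 -88.4572078  290.09076545] [-1.25153312e-03  9.99999210e-01  1.10287295e-04  4.75561761e-05] 3.4417
```

View pics/w0.png

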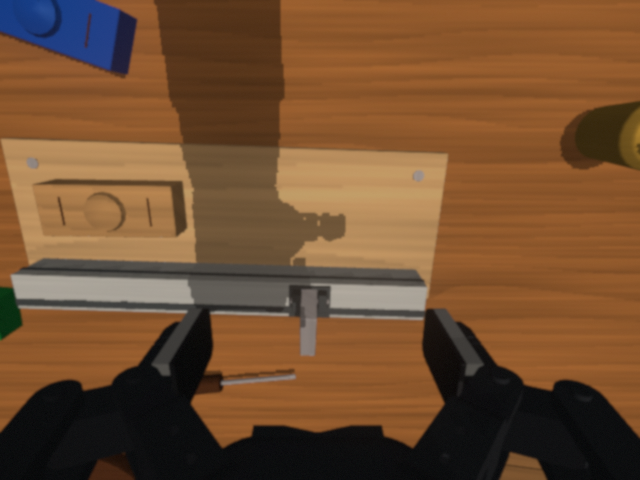

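View pics/w1.png

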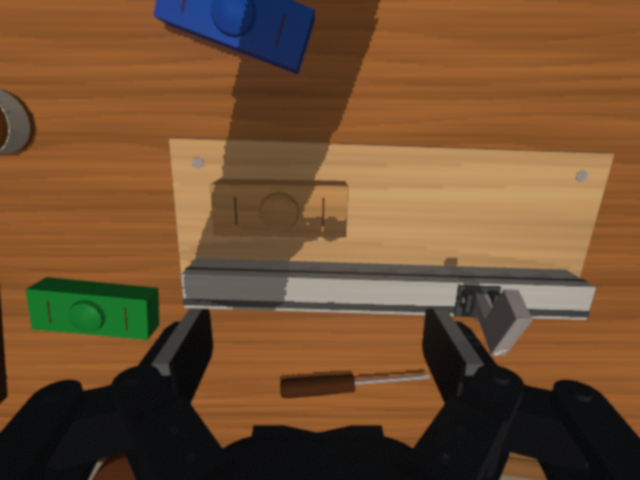

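Both wrist views show the whole board. In w1 the board's front corners are at (169,139) and (612,154), the fence's front top edge runs (184,268)–(594,288), and the block's top spans about (212..348,181..237). In w0 the flag's bracket is at (289..330,287..317) and its arm is at x 301..317.

```bash
python3 - <<'E'
from h import *
import pickle
o=pickle.load(open("w.pkl","rb"))
pts=[dict(bl=(1,139,18),br=(447,154,18),ftl=(14,273,68),ftr=(426,285,68),fbl=(12,304,68),fbr=(427,318,68),
 brkL=(289,287,86),brkR=(330,287,86),armL=(301,292,90),armR=(317,292,90),
 k1=(34,184,54),k2=(181,181,54),k3=(185,236,54),k4=(45,237,54),boss=(103,212,65)),
 dict(bl=(169,139,18),br=(612,154,18),ftl=(184,272,68),ftr=(594,287,68),fbl=(183,304,68),fbr=(588,319,68),
 k1=(213,181,54),k2=(348,181,54),k3=(347,237,54),k4=(213,236,54),boss=(279,212,65))]
for (w,p,q),d in zip(o,pts):
    E=wristE(w,p,q)
    P={n:onz(w,v[:2],v[2],E) for n,v in d.items()}
    for n in P:print(n,P[n].round(1))
    for a,b in(("bl","br"),("ftl","ftr"),("k1","k2"),("k4","k3")):
        v=P[b]-P[a];print(a,b,np.linalg.norm(v).round(1),"yaw",np.degrees(np.arctan2(-v[0],v[1])).round(2))
# edges by subpixel: fence-top front edge, block edges
for (w,p,q) in o:
    g=cv2.cvtColor(w["color"],cv2.COLOR_BGR2GRAY).astype(int)
    E=wristE(w,p,q);L=[]
    for c in range(20,600,40):
        col=g[255:300,c];print(c,[255+i for i in np.argsort(-np.diff(col))[:1]],end=" ")
    print()
E
```

```text
bl [ 436.4 -245.3   18. ]
br [451.2 229.9  18. ]
ftl [ 569.1 -226.2   68. ]
ftr [582.1 205.5  68. ]
fbl [ 605.3 -237.6   68. ]
fbr [621.5 210.3  68. ]
brkL [576.   62.4  86. ]
brkR [575.9 103.5  86. ]
armL [579.6  74.6  90. ]
armR [579.5  90.5  90. ]
k1 [ 478.1 -193.8   54. ]
k2 [474.9 -45.8  54. ]
k3 [532.7 -48.2  54. ]
k4 [ 534.  -195.6   54. ]
boss [ 504.1 -123.1   65. ]
bl br 475.4 yaw -1.79
ftl ftr 431.9 yaw -1.72
k1 k2 148.0 yaw 1.25
k4 k3 147.4 yaw 0.52
bl [ 436.6 -246.1   18. ]
br [450.9 228.   18. ]
ftl [ 568.1 -227.4   68. ]
ftr [584.1 204.5  68. ]
fbl [ 605.5 -232.6   68. ]
fbr [622.5 207.1  68. ]
k1 [ 475.3 -192.9   54. ]
k2 [474.9 -57.8  54. ]
k3 [533.8 -57.1  54. ]
k4 [ 533.1 -197.9   54. ]
boss [ 504.2 -126.6   65. ]
bl br 474.2 yaw -1.73
ftl ftr 432.2 yaw -2.11
k1 k2 135.2 yaw 0.16
k4 k3 140.8 yaw -0.29
20 [np.int64(274)] 60 [np.int64(275)] 100 [np.int64(276)] 140 [np.int64(277)] 180 [np.int64(279)] 220 [np.int64(275)] 260 [np.int64(276)] 300 [np.int64(277)] 340 [np.int64(283)] 380 [np.int64(284)] 420 [np.int64(286)] 460 [np.int64(286)] 500 [np.int64(285)] 540 [np.int64(290)] 580 [np.int64(257)] 
20 [np.int64(289)] 60 [np.int64(291)] 100 [np.int64(295)] 140 [np.int64(298)] 180 [np.int64(259)] 220 [np.int64(270)] 260 [np.int64(271)] 300 [np.int64(277)] 340 [np.int64(278)] 380 [np.int64(279)] 420 [np.int64(280)] 460 [np.int64(281)] 500 [np.int64(283)] 540 [np.int64(284)] 580 [np.int64(285)]
```

```bash
cat >> h.py <<'E'
YAW=np.radians(-1.78);RB=R.from_euler('z',YAW);O=np.array([577.,-8,0]);Q=(RB*R.from_quat([0,1,0,0])).as_quat()
def B(x,y,z):return O+RB.apply([x,y,z])      # board -> world
def Bi(p):return RB.inv().apply(np.array(p)-O)
def F():return RB.inv().apply(r.read_force()).round(1)
E
python3 - <<'E'
from h import *
r.grip(0);print(r.tip_extent)
yh=Bi([594,83,78])[1];print("yh",yh)
T=11
r.move_pose(B(85,yh,290),Q)
r.line_to(B(85,yh,115+T),rate=200);print(F())
h=11
pts=[(15+8,78+46)]
for th in np.linspace(1.4,0,8):
    rho=50+4*(1-th/1.4); pts.append((15-rho*np.cos(th)+6*np.sin(th),78+rho*np.sin(th)+6*np.cos(th)))
for x,z in pts:
    r.line_to(B(x+h,yh,z+T),rate=80);print(round(x),round(z),F())
for k in range(1,7):
    r.line_to(B(x+h,yh,z+T-k),rate=20);f=F();print(k,f,Bi(r.read_ee_pos()).round(1))
    if abs(f[2])>15:break
print(r.read_t())
E
```

```text
11.0
yh 91.48414089507243
[-0.3  0.1  0.8]
23 124 [ 0.8  0.8 -0.2]
12 128 [-0.8  0.3  1.2]
2 127 [ 0.7 -0.4 -0.2]
-8 124 [-0.5  0.4  0.2]
-17 119 [-0.2  0.5 -0. ]
-25 112 [-0.2  0.3 -1.2]
-31 104 [ 0.6  0.3 -0.1]
-36 94 [ 0.2  0.  -0.2]
-39 84 [0.6 0.7 2.4]
1 [-2.4 -1.2  8.1] [-27.9  91.5  95. ]
2 [-3.5 -0.5 14.6] [-27.9  91.5  94.9]
3 [-5.6 -0.7 20.5] [-27.9  91.5  94.8]
9.9333
```

The arm met its hard stop at fingertip height 84 mm, which is exactly where the lowered arm's top should be. Next I'll retract, look, and push the block onto the fence.

```bash
python3 - <<'E'
from h import *
p=Bi(r.read_ee_pos());r.line_to(B(*(p+[0,0,100])),rate=200)
r.move_pose(B(-140,0,290),Q);r.dwell(.2)
w=r.snapshot("wrist");cv2.imwrite("pics/w2.png",w["color"])
yb=Bi([504,-125.5,0])[1];print(yb)
r.move_pose(B(-126,yb,110),Q);r.line_to(B(-126,yb,27+11),rate=120);print(F())
r.line_to(B(-73,yb,38),rate=60);print(F())
for x in np.arange(-72,-56,1.):
    r.line_to(B(x,yb,38),rate=15);f=F();print(x,f)
    if f[0]<-8:break
print(Bi(r.read_ee_pos()).round(1),r.read_t())
E
```

```text
-119.71081804788987
[-0.1 -0.1 -0.1]
[0.  0.2 0.9]
-72.0 [-0.2 -0.7  0.3]
-71.0 [-1.2  0.5  1.6]
-70.0 [-1.4  0.2 -0.3]
-69.0 [-0.6 -0.8 -0.7]
-68.0 [-1.   0.5  0. ]
-67.0 [ 0.5  0.2 -0.2]
-66.0 [-1.6 -0.3  0.3]
-65.0 [-4.4 -1.   3.4]
-64.0 [-7.2 -1.3  5.7]
-63.0 [-9.8 -1.2  8. ]
[ -66.1 -119.6   37.8] 16.7333
```

View pics/w2.png

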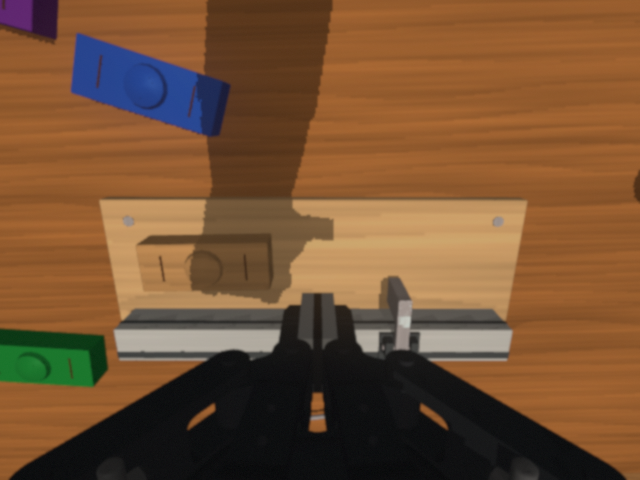

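The picture shows the flag hanging down at (397,290) with the arm level, and the block in the position it held before the push. The push met the fence at block face x ≈ -55 mm, so it is flush. Next I'll slide it along the fence.

```bash
python3 - <<'E'
from h import *
p=Bi(r.read_ee_pos())
r.line_to(B(-85,p[1],38),rate=80);r.line_to(B(-100,p[1],120),rate=200)
r.line_to(B(-30,-219,120),rate=200);r.line_to(B(-30,-219,38),rate=120);print(F())
r.line_to(B(-30,-80,38),rate=60);print(F(),r.read_t())
for y in np.arange(-79,-55,1.):
    r.line_to(B(-30,y,38),rate=15);f=F();print(y,f)
    if f[1]<-6:break
p=Bi(r.read_ee_pos());print(p.round(1))
r.line_to(B(-30,p[1]-15,38),rate=80);r.line_to(B(-30,p[1]-15,120),rate=200)
r.line_to(B(-110,14,120),rate=200);r.dwell(.2)
p,o=r.read_ee_pos(),r.read_tcp_rot();w=r.snapshot("wrist");cv2.imwrite("pics/w3.png",w["color"])
r.line_to(B(-90,14,38),rate=120);r.line_to(B(-70,14,38),rate=60)
for x in np.arange(-69,-58,1.):
    r.line_to(B(x,14,38),rate=15);f=F();print(x,f)
    if f[0]<-7:break
print(Bi(r.read_ee_pos()).round(1))
r.line_to(B(-95,14,38),rate=80);r.line_to(B(-140,14,290),rate=200);r.dwell(.2)
w=r.snapshot("wrist");cv2.imwrite("pics/w4.png",w["color"]);print(r.read_t(),r.read_ee_pos(),r.read_tcp_rot())
E
```

```text
[ 0.5 -0.2  0.3]
[ 1.3 -0.7  1.4] 21.7833
-79.0 [ 0.3 -1.8  0.9]
-78.0 [-0.  -2.5  1.3]
-77.0 [ 1.3 -1.6  2.1]
-76.0 [ 0.3 -1.6  2.2]
-75.0 [-0.6 -1.2  1. ]
-74.0 [ 0.3 -1.5  2. ]
-73.0 [-1.1 -1.2  0.6]
-72.0 [-0.7 -2.1  1.8]
-71.0 [ 0.1 -2.2  0.7]
-70.0 [ 0.  -1.7  1.8]
-69.0 [-0.7 -4.5  0.4]
-68.0 [-1.  -7.4  0.2]
[-29.9 -69.7  38.1]
-69.0 [-0.5 -0.6  0.5]
-68.0 [-0.3  0.7  0.4]
-67.0 [ 0.4 -0.4 -0.5]
-66.0 [ 0.1 -0.5  0.1]
-65.0 [-4.5 -1.2  3.7]
-64.0 [-7.7  0.3  5.1]
[-66.   14.   37.7]
31.7833 [437.27125331  10.37906594 289.32649936] [ 1.55249197e-02  9.99879251e-01  9.20160119e-05 -6.71670377e-04]
```

View pics/w4.png

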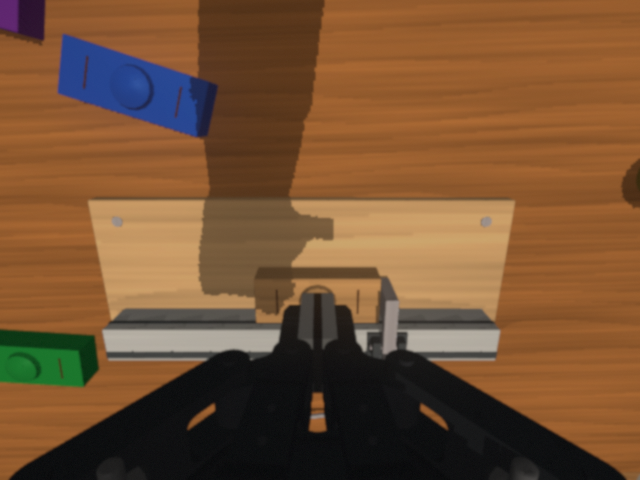

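The picture shows the block's end at (381,290) tight against the lowered flag plate, with its long side parallel to and on the fence. The contact positions agree: block end at y = -55.2 mm (-55.5 expected) and long side at x = -55 mm. The arm is clear.

```bash
python3 -c "
from station import r
print(r.job_done())"
```

```text
the job is handed in; nothing more can be done
None
```

I lowered the flag to its hard stop, then slid the block along the fence until its end met the flag, and handed the job in; contact positions and the last picture show it flush and snug, but no verdict came back.

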